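Lock the filter cartridge into its bayonet holder

TASK

Fit the white filter cartridge into the bayonet holder on the shelf: gently feel for the slots with its two lugs, push it fully home against the spring, twist it about a quarter turn clockwise (seen from above) and let it spring up into its lock, then let go. Never force it against the holder with more than 50 N, pressing or twisting, and leave the tilting bin, tin, bottle and stopcock alone.

Things in the scene. Friction and masses are not known exactly. Their poses are not given: they have to be found in the camera images.
- cartridge: Loose white plastic filter cartridge with thin grey bands, 0.2 to 0.4 kg, 130 mm tall, standing upright on the shelf on its spigot. Origin: centre of its underside; z up along its axis. Spigot 40 mm in diameter, z 0 to 29 mm, foot chamfered to 34 mm over the lowest 4 mm; body 60 mm in diameter, z 29 to 92 mm, its underside is the shoulder; wing grip on top. A half turn about z changes nothing.
- wing (a point): Point on the cartridge's axis, 115 mm above its underside, inside the upright wing grip: z 92 to 130 mm, 48 mm long along the cartridge's x, 14 mm thick along y, in line with the lugs. Grip it from above across the 14 mm; fingertips must stay above z 93 mm, the top of the body.
- lugs (a point): Point on the cartridge's axis, 13 mm above its underside, midway between its two lugs on +x and -x of the spigot: z 10 to 16 mm, 9 mm wide along y, reaching 29 mm from the axis.
- holder: Fixed grey bayonet holder: cup 80 mm in diameter, rim 66 mm above the shelf, on a 110 mm square flange 8 mm thick, with a short steel stub along +x. Origin: centre of its underside; z up along the bore. A steel bayonet ring sits inside. With the lugs resting on the ring the cartridge's origin is at z 56 mm and nothing else touches; over the slots it can be pushed on down.
- ring_top (a point): Centre of the ring's top face, z 66 mm in the holder. Bore 44 mm; two opposite slots, about 12 mm wide at the bore, 34 mm from the axis at their ends. The slots lie anywhere 0.2 to 2.0 rad counter-clockwise (from above) of the holder's +x and -x; this angle is in NO reported pose: see or feel it. Lugs enter when within about 0.07 rad of mid-slot. The ring does not turn in use.
- plunger_top (a point): Centre of the spring plunger's top at rest, z 54 mm in the holder; disc 36 mm in diameter, preload 6 N, about 0.6 N/mm, damped. It lifts an unlocked cartridge back to origin z 54 mm. The lugs clear the underside of the ring's lip when the cartridge's origin is at z 41 mm or lower; at z 37 mm the shoulder lands on the rim (rigid), spring then 16 N.
- lock_level (a point): Where the cartridge's origin is when locked, z 46 mm in the holder. Pushed home, it turns only clockwise (seen from above), to a rigid stop about 1.5 rad from mid-slot; from 1.2 rad to the stop the lip has pockets underneath, and on letting go the spring lifts the lugs into them. Short of the pockets it stays caught at z 41 mm, not locked.
- tin: Bystander: dented nickel instrument tin, 88 x 58 x 36 mm, loose. Origin: centre of its underside.
- bottle: Bystander: amber glass dropper bottle with black rubber teat, 32 mm in diameter, 75 mm tall, loose. Origin: centre of its underside.
- stopcock: Bystander: brass stopcock body, 50 x 40 mm, 35 mm high, loose. Origin: centre of its underside.
- bin (a joint): Bystander: tilting steel bin, 100 x 130 mm, 65 mm high, with two white pinch clamps in it, rocking on a pivot pin in a fixed stand beside the work. Joint value: 0 level, grows as it rocks forward (rad); a light spring keeps it level.
- bin_stand: Fixed stand of the tilting bin, 120 x 150 mm, lugs to 61 mm high. Origin: centre of its underside.
There are look-alikes about, which are no part of the job. There is more than one size of the cartridge; the job needs the largest.

How it is judged:
On the way, in this order (a step that is already met when the one before it is completed fails the run):
1. the cartridge is lifted clear of the shelf, upright (height (world z) of cartridge above 0.064 m and angle between cartridge's own z axis and vertical below 0.3 rad), for 0.1 s.
2. the cartridge is pushed home in the holder, lugs below the lip of the ring (z of cartridge in the frame of holder below 0.0415 m and horizontal distance between cartridge and holder below 0.004 m), for 0.1 s.
At the end, for the whole second after the job is handed in: The cartridge is locked in the holder: its origin 43.8 to 48.2 mm above the holder's origin (lugs sprung up into the pockets of the ring), within 4 mm of the holder's axis, upright within 0.07 rad, released and at rest (z of cartridge in the frame of holder between 0.0438 and 0.0482 m and horizontal distance between cartridge and holder below 0.004 m and angle between cartridge's own z axis and vertical below 0.07 rad and linear speed of cartridge below 0.02 m/s); the robot touches nothing.
It fails at once if the cartridge is pressed against the holder with more than 50 N, pressing and twisting together (contact force between cartridge and holder above 50 N).
It fails at once if the bottle is tipped (angle between bottle's own z axis and vertical above 0.4 rad).
It fails at once if the tilting bin is rocked by more than 0.15 rad (value of joint bin above 0.15 rad).
It fails at once if the tin, bottle or stopcock is moved by more than 20 mm (distance of any of tin, bottle, stopcock from where it was at the start of the episode above 0.02 m).
It also fails if it takes over 72 s, if anything falls off the work surface, if the arm or the gripper's body presses on something with over 40 N, if the wrist force passes 120 N, or if a joint passes its speed limit or range.

ROBOT

A 6-joint arm with a two-finger parallel gripper is mounted at the origin on the work surface. World frame = base frame: x ahead of the robot, y to its left, z up, the work surface at z = 0. Lengths are in m, angles in rad, forces in N, time in s.
With the tool pointing down it reaches from about 0.35 to 0.975 m from the base axis. Payload 7.1 kg.
Tool frame: the origin (TCP) lies midway between the tips of the shut fingers; the grasp point (between the pads) lies 19 mm behind it; z points along the fingers, x is the direction in which the jaws open and shut, and the axes are right-handed (so a half turn about z gives the same grasp; the last joint's range is limited). The gripper opens to 88 mm and grips with 3 to 60 N. Pads are 20 mm wide; open, the fingers measure 115 mm over their backs; the gripper's body (75 mm by 178 mm) begins 61 mm behind the grasp point.
Start: joints at [1.19, 0.423, 1.63, -0, 1.089, -0.019], TCP at [0.221, 0.585, 0.223] pointing down, gripper open.
Joint ranges: [-3, 3], [-0.9, 2.11], [0.09, 2.58], [-1.31, 4.45], [0.11, 2.69], [-2.54, 2.54]. Speed limits (rad/s): [2.39, 2.39, 3.01, 3.14, 3.14, 3.14].

INTERFACE

Orientations are given as a unit quaternion [w, x, y, z].
In Python, from station import move_pose, movel, movej, command_gripper, wait, inverse_kinematics, read_camera, camera_info, MotionError, job_done, get_time, get_joint_pos, get_qvel, get_effort, get_tcp_pos, get_ee_rot, get_ft_force, get_ft_torque, get_grip_width gives the robot as it stands. Calls block until the motion is done:
- move_pose(position, orientation): joint-space move of the TCP to a pose.
- movel(position, frame=None, v=0.15, until_force=None): straight line of the TCP; frame=None keeps the orientation; v is the mean speed in m/s. With until_force (N) it stops when the force on the tool has changed by that much, and returns True; else False.
- movej(angles): joint-space move.
- command_gripper(opening): opening from 0.0 (shut) to 1.0 (fully open); the grip force is fixed at half the most; returns when the fingers have stopped.
- wait(seconds).
- inverse_kinematics(position, orientation): joint angles nearest the present ones, or None.
- read_camera(name): name is "side" or "top"; returns the picture (400x640x3 uint8, red, green, blue); there is no depth.
- camera_info(name): a dict with "intrinsics" (3x3 intrinsics, pixels), "T" (4x4, takes a point from camera to world coordinates). Camera axes: x right, y up, looking along -z (the intrinsics and any distortion apply to the point x, -y, -z); pixel columns grow to the right and rows downward; lengths in m; the calibration is good to about 2 mm. A picture is of the moment at which its call begins. camera_info takes no time and is no camera call.
A pose or a line that the arm cannot do raises MotionError and nothing moves.
- job_done(): hands the job in, once; it reports no verdict.
Readings, each from a call of its own:
- get_time(): time.
- get_joint_pos(): joint angles.
- get_qvel(): joint speeds.
- get_effort(): joint torques, N m.
- get_tcp_pos(): TCP position.
- get_ee_rot(): TCP orientation.
- get_ft_force(): force on the tool from outside, world axes, zero at the start.
- get_ft_torque(): the same for the moment, N m.
- get_grip_width(): opening from 0.0 (shut) to 1.0 (fully open).
Only numpy, scipy, OpenCV 4.12 (cv2) and the standard library are available. Lean on these libraries where they do the work, as an engineer would, in place of code of your own. Each camera call takes 0.05 s, during which the arm holds its last target. There are 200 camera calls.

## Working session

There is one attempt and no reset: what is moved stays moved. The work goes in short steps, each a Python script; the robot and the scene stay as the last script left them, time stands still between calls to the robot, and variables do not carry over. Pictures are saved under pics/ and viewed, about 8 in all and at most 12, crops included, and the job is handed in when it is done.

```bash
mkdir -p pics; ls; python3 - <<'E'
from station import *
import cv2,numpy as np
for n in("top","side"):
    im=read_camera(n); cv2.imwrite(f"pics/{n}0.png",cv2.cvtColor(im,cv2.COLOR_RGB2BGR))
    c=camera_info(n); print(n,{k:(np.round(v,4).tolist() if not isinstance(v,str) else v) for k,v in c.items()})
print(get_time(),get_ee_rot(),get_ft_force())
E
```

```text
pics
top {'intrinsics': [[514.6094, 0.0, 307.7269], [0.0, 514.6094, 200.2432], [0.0, 0.0, 1.0]], 'T': [[-0.0244, 0.9891, -0.1451, 0.3772], [-0.9997, -0.0247, -0.0003, 0.0191], [-0.0039, 0.145, 0.9894, 1.3577], [0.0, 0.0, 0.0, 1.0]]}
side {'intrinsics': [[381.8952, 0.0, 315.1603], [0.0, 381.8952, 193.6194], [0.0, 0.0, 1.0]], 'T': [[0.8854, 0.2564, -0.3876, 0.1886], [-0.4642, 0.5267, -0.7121, -0.6782], [0.0216, 0.8105, 0.5854, 0.645], [0.0, 0.0, 0.0, 1.0]]}
0.1 [ 3.71584784e-04  8.22776259e-01  5.68365018e-01 -5.42970421e-04] [ 0.25657715 -1.47969132  0.23971113]
```

View pics/top0.png

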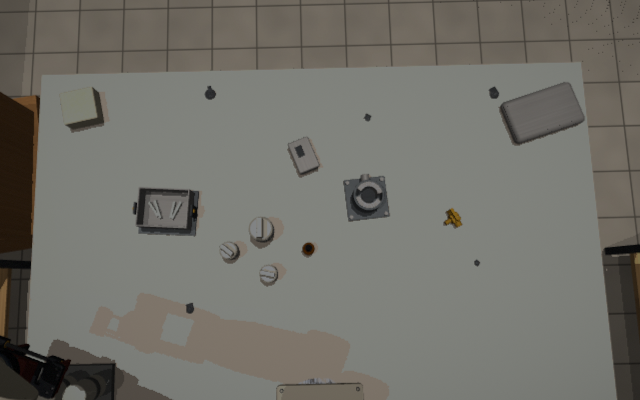

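View pics/side0.png

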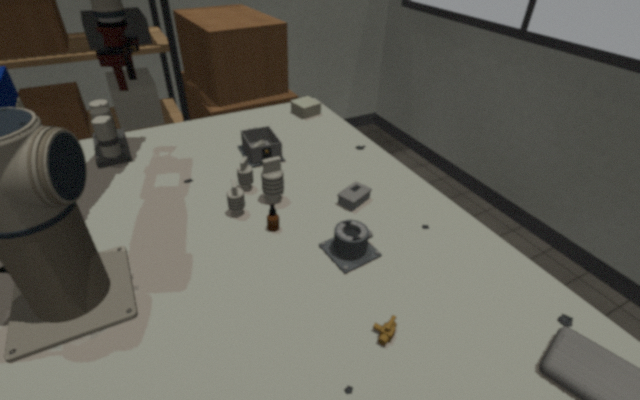

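The top view shows three white cartridges, the largest at about (261,229), the bottle at (308,249), and the holder at (368,197) with its stub pointing up in the image. I'll zoom in on the cartridge and holder.

```bash
cat > h.py <<'E'
from station import *
import cv2,numpy as np
def ray(n,px,z):
    c=camera_info(n);K=np.array(c["intrinsics"]);T=np.array(c["T"])
    d=np.linalg.inv(K)@[px[0],px[1],1];d=T[:3,:3]@[d[0],-d[1],-d[2]];o=T[:3,3]
    return o+d*(z-o[2])/d[2]
def proj(n,p):
    c=camera_info(n);K=np.array(c["intrinsics"]);T=np.array(c["T"])
    q=T[:3,:3].T@(np.array(p)-T[:3,3]);u=K@[q[0],-q[1],-q[2]];return u[:2]/u[2]
E
python3 - <<'E'
from h import *
t=cv2.imread("pics/top0.png")
a=cv2.resize(t[200:270,215:285],(560,560)[::1],interpolation=cv2.INTER_CUBIC)
b=cv2.resize(t[170:225,340:395],(550,560),interpolation=cv2.INTER_CUBIC)
cv2.imwrite("pics/z.png",cv2.resize(np.hstack([a,b]),(800,404)))
print(camera_info("top").keys())
s=cv2.imread("pics/side0.png")
cv2.imwrite("pics/zs.png",np.hstack([cv2.resize(s[145:225,225:305],(400,400),interpolation=cv2.INTER_CUBIC),cv2.resize(s[205:275,315:385],(400,400),interpolation=cv2.INTER_CUBIC)]))
E
```

```text
dict_keys(['intrinsics', 'T'])
```

View pics/z.png

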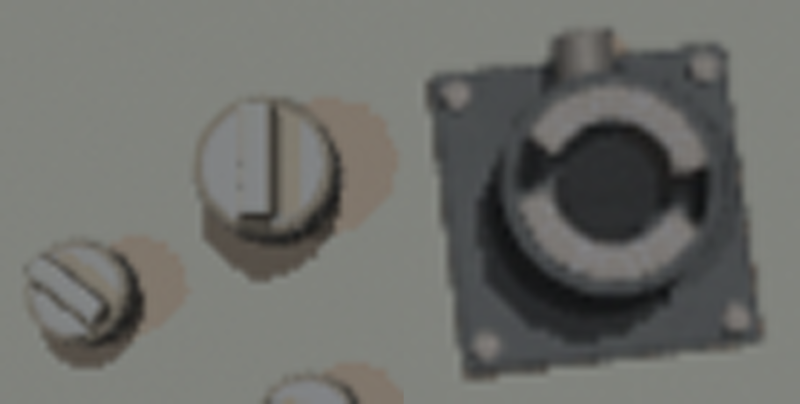

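View pics/zs.png

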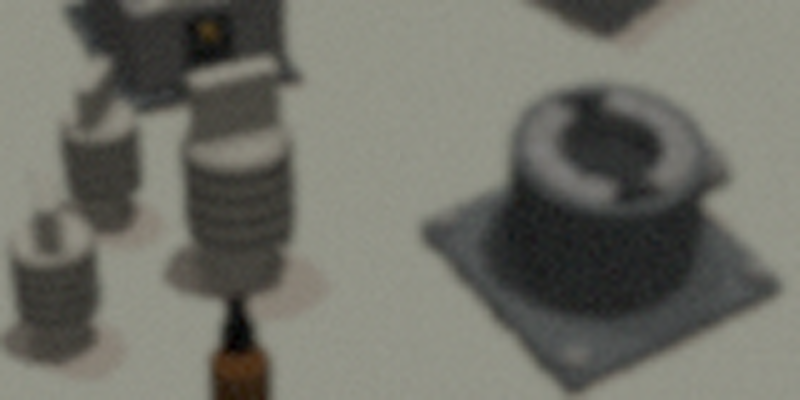

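Left crop: the cartridge's wing top is centred near (256,158), with its length vertical in the image. Right crop: the slots are at about (536,163) and (690,193), and the stub points up. Now I'll get metric positions.

```bash
python3 - <<'E'
from h import *
from scipy.spatial.transform import Rotation as R
t=cv2.imread("pics/top0.png");g=cv2.cvtColor(t,cv2.COLOR_BGR2GRAY)
# flange bolts
b=[(455,95),(706,66),(737,317),(485,346)]
P=[ray("top",(340+(x-403.6)/7.207-.5+.05,170+y/7.345-.5+.07),.009)[:2] for x,y in b]
print("bolts",np.round(P,4).tolist(),"c",np.mean(P,0))
e=[P[0]-P[3],P[1]-P[2]];print("flange yaw",[np.arctan2(v[1],v[0]) for v in e])
stub=ray("top",(340+(582-403.6)/7.207-.45,170+50/7.345-.45),.03)[:2];d=stub-np.mean(P,0);print("stub",stub,np.arctan2(d[1],d[0]))
# ring: bright annulus in 8x upsample
c=(340,170);w=cv2.resize(g[170:225,340:395],None,fx=8,fy=8,interpolation=cv2.INTER_CUBIC)
print("lv",np.percentile(w,[5,25,50,75,95]))
def up(x,y,z): return ray("top",(340+(x+.5)/8-.5,170+(y+.5)/8-.5),z)[:2]
m=(w>105).astype(np.uint8)
n,l,st,ce=cv2.connectedComponentsWithStats(m)
pts=[]
for i in range(1,n):
    if st[i,4]>1500: print(i,st[i],ce[i],up(*ce[i],.066)); 
    if st[i,4]>1500:pts.append(np.argwhere(l==i)[:,::-1])
# left/right side of the wing
gc=g[222:234,250:276];print(gc[::3])
E
```

```text
bolts [[0.62, -0.0853], [0.6284, -0.1784], [0.5365, -0.1856], [0.5283, -0.093]] c [ 0.57831003 -0.13556873]
flange yaw [np.float64(0.08403534058656258), np.float64(0.0781178321421691)]
stub [ 0.63146987 -0.13046344] 0.09574292140482193
lv [ 35.  72. 102. 130. 131.]
1 [    0     0   440   440 79783] [232.12502663 208.70998834] [ 0.57448471 -0.13524064]
4 [ 146   95  186   86 6514] [241.66211237 129.88194658] [ 0.59978055 -0.13932909]
5 [ 132  212  189   90 6863] [223.68235466 265.56709894] [ 0.55633945 -0.13181097]
[[119 112 123 130 131 131 128 129 130 130 131 105  61  93 118 124 123 129
  128 114  87  88 114 121 120 121]
 [118 128 131 131 131 131 127 129 130 131 131 105  60  93 119 124 124 129
  131 131 121 109  63 103 119 120]
 [125 131 131 131 131 131 115 126 130 131 131 106  61  93 120 124 124 130
  131 131 130 111  80  63 105 119]
 [119 129 130 131 131 130 124 129 131 131 131 104  61  93 120 124 123 130
  131 131 115 105  63  50  95 117]]
```

```bash
python3 - <<'E'
from h import *
t=cv2.imread("pics/top0.png");g=cv2.cvtColor(t,cv2.COLOR_BGR2GRAY).astype(float)
# right top edge of wing, subpixel per row
rows=np.arange(220,235);cs=[]
for r in rows:
    p=g[r,258:264]; i=np.argmax(p<96); cs.append(258+i-1+(p[i-1]-96)/(p[i-1]-p[i]))
print(np.round(cs,2)); k=np.polyfit(rows,cs,1)
A,B=[ray("top",(np.polyval(k,r),r),.13)[:2] for r in(235,219)];d=B-A;yaw=np.arctan2(d[1],d[0]);print("wing yaw",yaw)
print("col 260 rows",g[214:242,260].astype(int))
w=ray("top",(258.6,226.9),.13);print("wing centre",w)
for sx in(-24,24): print(proj("top",w+[sx/1e3*np.cos(yaw),sx/1e3*np.sin(yaw),0]))
c=w.copy();c[2]=.092
for a in range(4): print("body",a,proj("top",c+.03*np.array([np.cos(a*np.pi/2),np.sin(a*np.pi/2),0])))
print("body row227",g[227,244:278].astype(int),"col254",g[210:245,254].astype(int))
print("side proj",proj("side",[w[0],w[1],.13]),"holder rim side",proj("side",[.578,-.1356,.066]))
s=[ray("top",p,.064)[:2] for p in((357.9,191.8),(379.3,195.8))];d=s[0]-s[1];print("slots",s,np.arctan2(d[1],d[0]))
from scipy.spatial.transform import Rotation as R
for name,p,y in(("pick",[w[0],w[1],.12],yaw),("in",[.578,-.1356,.2],1.40),("end",[.578,-.1356,.14],.05)):
  for h in(np.pi/2,-np.pi/2):
    a=y+h; q=(R.from_euler('z',a)*R.from_euler('x',np.pi)).as_quat(scalar_first=True)
    print(name,h,np.round(inverse_kinematics(p,q),2))
E
```

```text
[261.2  261.2  261.2  261.2  261.2  261.2  261.19 261.2  261.22 261.2
 261.18 261.19 261.19 261.2  261.18]
wing yaw -0.012458112439660676
col 260 rows [130 129 121 114 130 131 130 131 131 132 131 131 131 131 131 131 131 131
 131 131 131 130 115  48  65  70  60  42]
wing centre [0.49564433 0.13863268 0.13      ]
[258.58113755 236.92216538]
[258.61875613 216.93432453]
body 0 [259.98141519 216.26152134]
body 1 [247.95845456 228.64516238]
body 2 [260.24907895 240.5107794 ]
body 3 [272.27129551 228.04399553]
body row227 [130 130 129 129 124 110 126 131 131 131 131 131 124 128 130 131 131 105
  61  93 119 123 124 129 131 131 127 110  78  54 110 120 120 121] col254 [130 130 130 130 130 130 130 129 119 112 124 130 131 131 131 131 131 131
 131 131 131 131 131 131 131 130 125 111  93  73  81  81  80  81  84]
side proj [270.00882794 158.75893016] holder rim side [350.18664067 230.10026374]
slots [array([ 0.58538636, -0.10872654]), array([ 0.57372558, -0.16270499])] 1.3580391949657207
pick 1.5707963267948966 [ 0.25  0.41  1.94 -0.    0.78 -1.31]
pick -1.5707963267948966 [ 0.25  0.41  1.94 -0.    0.78  1.83]Traceback (most recent call last):
  File "<stdin>", line 21, in <module>
    return _wrapfunc(a, 'round', decimals=decimals, out=out)
    return _wrapit(obj, method, *args, **kwds)
    result = getattr(arr, method)(*args, **kwds)
TypeError: unsupported operand type(s) for *: 'NoneType' and 'float'
```

```bash
cat >> h.py <<'E'
from scipy.spatial.transform import Rotation as R
def Q(y): # y = cartridge x-axis yaw
    return (R.from_euler('z',y-np.pi/2)*R.from_euler('x',np.pi)).as_quat(scalar_first=True)
def rep(s=""):
    print(s,"t%.1f"%get_time(),"tcp",np.round(get_tcp_pos(),4),"F",np.round(get_ft_force(),1),"M",np.round(get_ft_torque(),2),"w%.3f"%get_grip_width())
E
python3 - <<'E'
from h import *
x,y=.4957,.1385
move_pose([x,y,.22],Q(-.0125)); command_gripper(.6)
movel([x,y,.15],v=.15)
print("touch",movel([x,y,.097],v=.08,until_force=8)); rep("down")
print(np.round(get_joint_pos(),2))
command_gripper(0.0); rep("grip")
movel([x,y,.23],v=.12); rep("lift")
for n in("top","side"): cv2.imwrite(f"pics/{n}1.png",cv2.cvtColor(read_camera(n),cv2.COLOR_RGB2BGR))
s=cv2.imread("pics/side1.png");u=proj("side",[x,y,.2]).astype(int);print(u)
cv2.imwrite("pics/s1.png",cv2.resize(s[u[1]-60:u[1]+100,u[0]-80:u[0]+120],None,fx=3,fy=3))
E
```

```text
touch False
down t4.1 tcp [0.496  0.1386 0.0972] F [-1.1 -0.5 -0.5] M [0.04 0.14 0.04] w0.601
[ 0.25  0.45  1.95 -0.    0.73  1.83]
grip t4.8 tcp [0.4957 0.1384 0.097 ] F [-1.1 -0.6 -0.1] M [-0.1   0.19  0.03] w0.156
lift t6.1 tcp [0.4951 0.1384 0.2292] F [ 0.  -0.7 -3.1] M [-0.01  0.15  0.02] w0.157
[268 134]
```

View pics/s1.png

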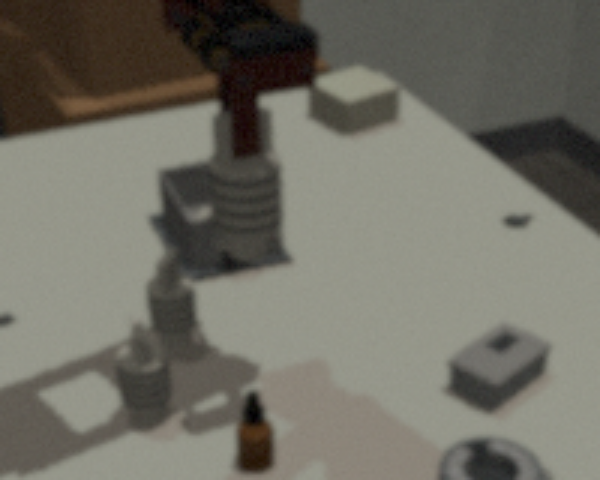

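The cartridge is held upright at the middle of its wing. Next I'll move over the holder and feel for the slots.

```bash
python3 - <<'E'
from h import *
x,y=.5782,-.1356
movel([x,y,.225],Q(1.38),v=.2); rep("above")
for n in("side",): cv2.imwrite("pics/side2.png",cv2.cvtColor(read_camera(n),cv2.COLOR_RGB2BGR))
movel([x,y,.165],Q(1.38),v=.1); rep("near")
print(movel([x,y,.140],Q(1.38),v=.02,until_force=6)); rep("contact")
E
```

```text
above t7.9 tcp [ 0.578  -0.1352  0.2248] F [ 0.3  0.3 -3.3] M [-0.03  0.09 -0.03] w0.156
near t8.7 tcp [ 0.5786 -0.1357  0.1653] F [ 0.7  0.7 -2.8] M [-0.06  0.1  -0.01] w0.161
True
contact t9.2 tcp [ 0.5788 -0.1364  0.1583] F [ 1.8 -2.9 -3.3] M [-0.79 -0.48 -0.  ] w0.154
```

```bash
python3 - <<'E'
from h import *
x,y=.5782,-.1356
q=Q(1.38)
for i in range(4):
    movel([x,y,.168],q,v=.08); wait(.1); f0=get_ft_force()
    hit=movel([x,y,.147],q,v=.02,until_force=6); z=get_tcp_pos()[2]; df=get_ft_force()-f0
    rep(f"try{i} {x:.4f} {y:.4f} {hit} dF {np.round(df,1)}")
    if z<.1555: break
    u=df[:2]/(np.linalg.norm(df[:2])+1e-6); x+=.0013*u[0]; y+=.0013*u[1]
E
```

```text
try0 0.5782 -0.1356 True dF [ 1.9 -2.6  2.4] t10.2 tcp [ 0.5786 -0.1362  0.159 ] F [ 1.9 -2.6 -0.6] M [-0.63 -0.41 -0.03] w0.156
try1 0.5790 -0.1367 True dF [ 0.3 -0.8  6.8] t11.4 tcp [ 0.5791 -0.137   0.1501] F [-0.2 -0.5  3. ] M [-0.14  0.02 -0.01] w0.163
```

The lugs are now below ring level and resting on the plunger. Now I'll push home gently.

```bash
python3 - <<'E'
from h import *
x,y=.5790,-.1367;q=Q(1.38)
for z in(.146,.142,.139,.137,.136):
    h=movel([x,y,z],q,v=.02,until_force=10); wait(.1); rep(f"{z} {h}")
    if h: break
E
```

```text
0.146 False t11.8 tcp [ 0.5793 -0.137   0.1465] F [-0.9 -2.6  5.8] M [-0.34  0.4  -0.04] w0.162
0.142 False t12.3 tcp [ 0.5793 -0.137   0.1427] F [-1.5 -1.6  7.3] M [-0.32  0.54  0.02] w0.158
0.139 False t12.7 tcp [ 0.5793 -0.137   0.1399] F [-1.1 -0.6  8.7] M [-0.23  0.61  0.03] w0.160
0.137 False t13.0 tcp [ 0.5794 -0.137   0.1381] F [-2.  -0.1  9.8] M [-0.31  0.73  0.05] w0.155
0.136 False t13.4 tcp [ 0.5794 -0.137   0.1373] F [-2.  -0.9 10.8] M [-0.24  0.84 -0.01] w0.158
```

```bash
python3 - <<'E'
from h import *
x,y=.5790,-.1367
h=movel([x,y,.1342],Q(1.38),v=.02,until_force=12); wait(.2); rep(f"home {h}")
for k in range(1,10):
    a=.15*k
    movel([x,y,.1342],Q(1.38-a),v=.02); wait(.1); rep(f"a{a:.2f}")
    if abs(get_ft_torque()[2])>.35 or np.linalg.norm(get_ft_force())>22: print("stop");break
E
```

```text
home False t13.8 tcp [ 0.5794 -0.137   0.1356] F [-3.  -0.7 12.3] M [-0.22  0.94  0.04] w0.158
a0.15 t14.2 tcp [ 0.5795 -0.1371  0.1355] F [-3.  -1.4 11.5] M [-0.34  0.83 -0.14] w0.160
a0.30 t14.6 tcp [ 0.5795 -0.1371  0.1355] F [-2.9 -1.9 10.8] M [-0.26  0.85 -0.12] w0.158
a0.45 t15.0 tcp [ 0.5794 -0.1371  0.1355] F [-2.6 -1.3 11.6] M [-0.3   0.93 -0.15] w0.158
a0.60 t15.4 tcp [ 0.5793 -0.1371  0.1355] F [-3.2 -1.7 10.7] M [-0.3   0.92 -0.14] w0.157
a0.75 t15.8 tcp [ 0.5793 -0.137   0.1355] F [-3.1 -1.9 11.8] M [-0.2   0.94 -0.11] w0.160
a0.90 t16.2 tcp [ 0.5794 -0.137   0.1355] F [-2.5 -1.4 11. ] M [-0.14  0.9  -0.14] w0.156
a1.05 t16.6 tcp [ 0.5794 -0.1369  0.1355] F [-2.5 -0.9 11.9] M [-0.1   0.87 -0.14] w0.159
a1.20 t17.0 tcp [ 0.5794 -0.1369  0.1355] F [-2.5 -0.3 12. ] M [-0.07  0.84 -0.19] w0.159
a1.35 t17.4 tcp [ 0.5794 -0.1368  0.1355] F [-2.1 -0.1 12.5] M [-0.    0.81 -0.14] w0.159
```

Turned smoothly with no stop reached. Next: let it rise into the pocket, check for the lock, and release.

```bash
python3 - <<'E'
from h import *
x,y=.5790,-.1367;q=Q(.03)
print("xaxis jaw",R.from_quat(get_ee_rot(),scalar_first=True).as_matrix()[:,0])
for z in(.138,.141,.143):
    h=movel([x,y,z],q,v=.02,until_force=15); wait(.15); rep(f"{z} {h}")
h=movel([x,y,.147],q,v=.01,until_force=5); rep(f"pull {h}")
E
```

```text
xaxis jaw [ 2.95399868e-02 -9.99563588e-01  1.49066094e-04]
0.138 False t17.9 tcp [ 0.5794 -0.1368  0.1391] F [-2.2  0.8 10. ] M [ 0.01  0.67 -0.1 ] w0.157
0.141 False t18.4 tcp [ 0.5794 -0.1368  0.142 ] F [-2.1  0.   8.8] M [ 0.01  0.57 -0.02] w0.156
0.143 False t18.8 tcp [ 0.5792 -0.1367  0.143 ] F [ 1.  -0.5  2.1] M [-0.13 -0.03  0.01] w0.159
pull True t19.0 tcp [ 0.5792 -0.1367  0.143 ] F [ 0.6 -0.3  2.8] M [-0.04  0.08 -0.08] w0.158
```

```bash
python3 - <<'E'
from h import *
x,y=.5790,-.1367;q=Q(.03)
movel([x,y,.1428],q,v=.02); wait(.2); rep("pre")
command_gripper(.6); wait(.2); rep("open")
movel([x,y,.30],q,v=.12); wait(.2)
movel([.42,.10,.30],q,v=.3); wait(.5); rep("away")
t=cv2.cvtColor(read_camera("top"),cv2.COLOR_RGB2BGR);s=cv2.cvtColor(read_camera("side"),cv2.COLOR_RGB2BGR)
a=cv2.resize(t[150:240,320:410],(400,400),interpolation=cv2.INTER_CUBIC);b=cv2.resize(s[165:285,290:410],(400,400),interpolation=cv2.INTER_CUBIC)
cv2.imwrite("pics/end.png",np.hstack([a,b]))
for z in(.176,):print("wing top expect top/side",proj("top",[.5788,-.1367,z]),proj("side",[.5788,-.1367,z]))
E
```

```text
pre t19.4 tcp [ 0.5792 -0.1367  0.143 ] F [1.6 0.  4.3] M [ 0.06 -0.05 -0.04] w0.159
open t20.4 tcp [ 0.579  -0.1367  0.1428] F [-0.2  0.8 -0.7] M [-0.07  0.13 -0.03] w0.601
away t23.6 tcp [0.4201 0.0998 0.2999] F [ 0.5  0.2 -0.1] M [-0.02  0.18  0.04] w0.598
wing top expect top/side [374.47023315 186.53750959] [354.67733862 191.23104568]
```

View pics/end.png

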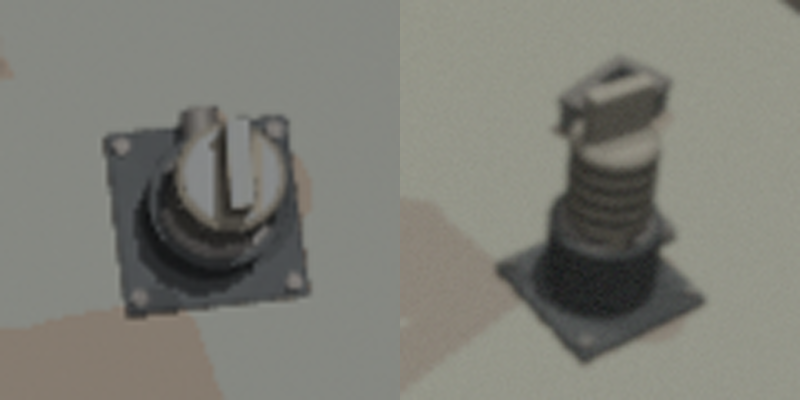

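The final picture shows the cartridge upright in the holder. The wing top is at about (374,187) in the top view, where (374.5,186.5) is expected at lock level. The tool is clear.

```bash
python3 -c "
from station import *
job_done()"
```

```text
the job is handed in; nothing more can be done
```

The largest cartridge is seated in the holder, and my checks indicate it is locked. I handed the job in after about 24 s of robot time; no verdict was reported.

- **Entry:** The slots were visible in the top camera, about 1.3 rad counter-clockwise of the stub. The first two tries caught the bore edge at about 6 N. Shifting about 1.3 mm along the felt force let the lugs in.
- **Push and twist:** I pushed it to about 38.5 mm above the holder's origin, and the tool reading peaked near 13 N. It then turned 1.35 rad clockwise at no more than about 0.2 N m and never met the stop.
- **Lock:** When I let it rise, it stopped at about 46 mm and resisted an upward pull of about 5 N.
- **Final checks:** After release, the top view puts the wing within about 1 px of where it should be. The side view is less certain: the wing there was about 3 px (roughly 5 mm) off sideways, read by eye from a blurred crop.
- **Not checked:** I did not measure the bystanders again at the end; no path went low near them.

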